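# Clamp a foam test block in the sprung sample holder

### The job

Clamp the long white rectangular foam block lengthwise in the sprung sample holder. Press the sprung jaw back with the end of the block, lower the block flat onto the bed between the jaw and the fixed stop, and let go so that the jaw holds it squarely against the stop, about midway along the jaw's width.

Things in the scene. Friction and masses are not known exactly. Their poses are not given: they have to be found in the camera images.
- sample_center (a point): Centre of the long white foam block to clamp: loose, rigid, rectangular, 40 mm wide (its x), 70 mm long (its y), 50 mm high (its z), about 60 g, standing on the table. Either end may face the jaw. Near it stand a shorter block (40 x 40 x 50 mm) and a round chamfered core of the same foam, not wanted.
- holder: Grey holder fixed to the table. Origin on the table below the clamped block's centre; z up; y runs from the low fixed stop to the sprung jaw. Flat bed 110 mm wide (x), no side walls, top 20 mm above the table. The clamped block lies along y, its centre 45 mm above the table. A bracket for the springs, 70 mm high, stands at y = 108 to 122 mm.
- jaw (a joint): Sprung jaw: upright plate 90 mm wide, 12 mm thick, top 80 mm above the table. Travel along the holder's +y in m: 0 at rest (face at holder y = +10 mm, 45 mm from the stop), 0.025 with the block clamped, 0.055 fully back (gap 100 mm). Springs back when let go. Takes 4 N at first, 7 N at 0.025, 11 N at 0.055.
- stop_top (a point): Middle of the top inner edge of the fixed stop, an aluminium bar 90 mm wide, 16 mm thick, on the holder's bed; its top is 36 mm above the table (16 mm above the bed), its inner face at holder y = -35 mm. Axes as the holder's.
Mind the look-alikes: they are no part of the job. What is shaped like the part that bears sample_center but brown or turquoise is not meant.

How it is judged (in metres and radians):
At the end, for the whole second after the job is handed in: The long block lies flat on the bed of the holder (centre 36 to 51 mm above the table), lengthwise between stop and jaw within 10 degrees, its centre within 10 mm of its place along the holder's y and within 20 mm across, held by the jaw (jaw travel 19 to 32 mm), with the jaw at rest (y of sample_center in the frame of holder between -0.01 and 0.01 m and x of sample_center in the frame of holder between -0.02 and 0.02 m and z of sample_center in the frame of holder between 0.036 and 0.051 m and angle between the y axis of sample_center and the y axis of holder, either way round below 0.18 rad and value of joint jaw between 0.019 and 0.032 m and velocity of joint jaw between -0.01 and 0.01 m/s); the robot touches nothing.
It also fails if it takes over 40 s, if anything falls off the work surface, if the arm or the gripper's body presses on something with over 40 N, if the wrist force passes 120 N, or if a joint passes its speed limit or range.

### The arm

A 6-joint arm with a two-finger parallel gripper is mounted at the origin on the work surface. World frame = base frame: x ahead of the robot, y to its left, z up, the work surface at z = 0. Lengths are in mm, angles in rad, forces in N, time in s.
With the tool pointing down it reaches from about 400 to 925 mm from the base axis. Payload 12.5 kg.
Tool frame: the origin (TCP) lies at the very end of the fingers, on their centre line; the grasp point (between the pads) lies env.grip_point_offset behind it (env.grip_point_offset is the distance from the TCP to the grasp point, in mm); y points along the fingers, z is the direction in which the jaws open and shut, and the axes are right-handed (so a half turn about y gives the same grasp; the last joint's range is limited). The gripper opens to 95 mm and grips with 3 to 60 N. Pads are 20 mm wide; open, the fingers measure 119 mm over their backs; the gripper's body (75 mm by 180 mm) begins 59 mm behind the grasp point.
Start: joints at [1.062, 0.491, 1.559, -0, 1.092, -0.106], TCP at [244.983, 575.005, 214.661] pointing down, gripper open.
Joint ranges: [-3.1, 3.1], [-0.84, 2.19], [0.05, 2.79], [-1.13, 4.28], [0.06, 2.93], [-2.69, 2.69]. Speed limits (rad/s): [2.22, 2.22, 2.79, 3.14, 3.14, 3.14].

### API

Orientations are given as [roll, pitch, yaw] about the fixed x, y, z axes, in that order (R = Rz(yaw) Ry(pitch) Rx(roll)).
In Python, from cell import readout, read_camera, env, nets gives the robot as it stands.
- The arm moves only by the tool apply_moves, never from a script. Its argument "increments" is a list of rows, each a list of 3 entries, a list of its own where there are three numbers: the shift along the tool's x, y, z in cm, then the turn, a rotation vector about the tool's x, y, z in degrees, then the finger opening in cm, from 0 to 9.51. A call has exactly 5 rows; each row shifts and turns the pose as measured when the row begins, along the tool's axes as they then stand; what a row does not reach is not made up. A row lasts 1/8 s, in which the tool goes at most 62.5 mm and 10.7 degrees, less where a joint would pass 70% of its speed; a pose out of reach is approached as far as the arm can. A call with a gripper value outside its range is refused whole. The fingers move at their own pace and stop on an object; the grip force is fixed at half the most. Time passes only in rows, so rows that do not move let the fingers close, or fill a call up. It gives the time, the measured TCP pose, the force and the opening at its end, in the units of the state.
- readout.state(): the state, without advancing time (a new reading comes with each control period).
- read_camera(name): name is "scene" or "top"; returns a dict with "img" (400x640x3 uint8, red, green, blue), "vfov" (degrees; the focal length in pixels is half the picture's height over the tangent of half this angle, whatever the lens; pixels are square), "cx", "cy" (the principal point, pixels), "rvec" (rotation vector, rad) and "tvec" (3), from world to camera coordinates, as OpenCV has them. Camera axes: x right, y down, z forward; pixel columns grow to the right and rows downward; lengths in mm; the calibration is good to about 2 mm. A picture is of the moment at which its call begins. There is no depth.
- env.job_done(): hands the job in, once; it reports no verdict.
Trained networks look in a picture, given as the dict that the camera call returned (one of the last four; its "shot" number tells which), for a name from the list of things; names that differ only in an ending like _2 or _b are one class to them, and where a whole thing is asked for, a point or a joint stands for the part that bears it (a point fixed in the world has none). Each returns a list of dicts, best first, with "confidence" (0 to 1); they miss things now and then, are a little off and sometimes report something else, mostly with a low value. They report only what shows in the picture. A call takes as long as a camera call. They do not tell look-alikes from the thing itself.
- nets.look_for(picture, thing): "point" ([x, y, z] in mm, in the coordinates of the camera as it stood for that picture, good to about 4 mm: the middle of the surface that is visible of it).
- nets.mark_of(picture, thing): "point" ([x, y, z] in mm, in the coordinates of the camera as it stood for that picture, good to about 4 mm: a listed point, or the origin of a listed thing).
The state is a dict: "t": time; "joints": joint angles; "qvel": joint speeds; "tau": joint torques, N m; "eef_pos": TCP position; "tcp_rot": TCP orientation; "ft_force": force on the tool from outside, world axes, zero at the start; "moment": the same for the moment, N m; "opening": opening from 0.0 (shut) to 1.0 (fully open).
Only numpy, scipy, OpenCV 4.12 (cv2) and the standard library are available. Lean on these libraries where they do the work, as an engineer would, in place of code of your own. Each camera call takes 0.05 s, during which the arm holds its last target. There are 200 camera calls.

## Working session

There is one attempt and no reset: what is moved stays moved. The work goes in short steps, Python scripts to look and compute and a tool call to move; the robot and the scene stay as the last step left them, time stands still between calls to the robot, and variables do not carry over. Pictures are saved under pics/ and viewed, about 8 in all and at most 12, crops included, and the job is handed in when it is done.

Besides the shell and the picture viewer there is one more tool, called after "Request:" as name(argument=value, ...) on one line, values as JSON. apply_moves: Moves the arm, as the interface text tells. Its arguments: {"type":"object","properties":{"increments":{"type":"array"}},"required":["increments"]}

```bash
mkdir -p pics
cat > h.py <<'E'
import numpy as np, cv2
from cell import readout, read_camera, env, nets
def w(p,c):
    R=cv2.Rodrigues(np.array(p["rvec"],float))[0]
    return R.T@(np.array(c,float)-np.array(p["tvec"],float).ravel())
def K(p):
    f=p["img"].shape[0]/2/np.tan(np.radians(p["vfov"])/2)
    return np.array([[f,0,p["cx"]],[0,f,p["cy"]],[0,0,1.]])
def proj(p,X): return cv2.projectPoints(np.array(X,float).reshape(-1,3),np.array(p["rvec"],float),np.array(p["tvec"],float),K(p),None)[0].reshape(-1,2)
def plane(p,uv,z):
    R=cv2.Rodrigues(np.array(p["rvec"],float))[0]; C=-R.T@np.array(p["tvec"],float).ravel()
    d=R.T@np.linalg.inv(K(p))@np.array([*uv,1.]); return C+d*(z-C[2])/d[2]
def save(p,n): cv2.imwrite(f"pics/{n}.png",p["img"][:,:,::-1])
E
cat > s1.py <<'E'
from h import *
np.set_printoptions(precision=1,suppress=True)
print(env.grip_point_offset,readout.state())
for n in("scene","top"):
    p=read_camera(n); save(p,n+"1")
    R=cv2.Rodrigues(np.array(p["rvec"],float))[0]; print(n,p["vfov"],"cam at",-R.T@np.array(p["tvec"]).ravel())
    for t in("sample_center","holder","jaw","stop_top"):
        for k in("look_for","mark_of"):
            try:
                for d in getattr(nets,k)(p,t)[:4]: 
                    X=w(p,d["point"]); print(t,k,round(d["confidence"],2),X,proj(p,X)[0])
            except Exception as e: print(t,k,e)
E
python3 s1.py
```

```text
18.8 {'t': 0.0, 'joints': array([ 1.1,  0.5,  1.6,  0. ,  1.1, -0.1]), 'qvel': array([-0.,  0., -0., -0., -0.,  0.]), 'tau': array([ -0. , -61.3, -25.8,   0.1,   0. ,  -0. ]), 'eef_pos': array([244.8, 574.8, 214.1]), 'tcp_rot': array([-1.6,  0. , -0.4]), 'ft_force': array([-1.3, -0.4,  0.1]), 'moment': array([ 0.,  0., -0.]), 'opening': 1.001594532517749}
scene 47.78058555735295 cam at [1153.6 -416.7  703.9]
sample_center look_for 0.96 [ 721.3 -196.2   51.9] [291.5 284.2]
sample_center look_for 0.95 [593.1  12.3  45.9] [345.3 200.7]
sample_center look_for 0.8 [ 643.7 -117.8   48.4] [306.  239.8]
sample_center look_for 0.65 [ 602.4 -220.6   47.2] [248.9 248.9]
sample_center mark_of 0.93 [584.6  26.3  28.2] [348. 202.]
sample_center mark_of 0.82 [ 710.5 -192.8   26.9] [290.7 287.6]
sample_center mark_of 0.79 [ 626.8 -107.3   27. ] [306.3 239.5]
sample_center mark_of 0.75 [ 591.9 -214.9   26. ] [250.3 251.4]
holder mark_of 0.58 [582.2 188.9   3.4] [402.6 183.1]
jaw look_for 0.94 [599.9 201.9  51.5] [414.5 169.4]
jaw mark_of it knows: holder, sample_center, stop_top
stop_top look_for 0.8
[... 274 characters left out ...]
nter look_for 0.67 [ 619.1 -105.8   53.1] [351.  179.4]
sample_center look_for 0.63 [ 590.8 -211.5   50.2] [400.6 197.3]
sample_center mark_of 0.96 [ 625.1 -106.3   28.7] [350.5 179.5]
sample_center mark_of 0.94 [ 589.7 -218.3   25.7] [401.5 200.3]
sample_center mark_of 0.88 [ 709.7 -188.5   21. ] [390.2 146.4]
sample_center mark_of 0.83 [580.2  26.3  29.2] [287.  194.6]
holder look_for 0.79 [586.2 220.4  21.5] [198.3 185. ]
holder mark_of 0.78 [578.9 193.4  -1. ] [212.6 191.6]
jaw look_for 0.67 [585.4 208.6  50.3] [200.2 182.6]
jaw mark_of it knows: holder, sample_center, stop_top
stop_top look_for 0.75 [587.8 217.1  23. ] [199.7 184.2]
stop_top mark_of 0.6 [571.4 155.1  34.7] [226.1 192.9]
```

```bash
python3 -c "
import cv2
a=cv2.imread('pics/scene1.png')[130:330,200:480];b=cv2.imread('pics/top1.png')[100:300,140:420]
import numpy as np
cv2.imwrite('pics/c1.png',np.vstack([cv2.resize(i,None,fx=1.5,fy=1.5,interpolation=3) if 0 else cv2.resize(i,(420,300),interpolation=3) for i in(a,b)]))
cv2.imwrite('pics/c1.png',np.hstack([cv2.resize(i,(400,286),interpolation=3) for i in(a,b)]))
cv2.imwrite('pics/c2.png',cv2.resize(b,(784,560),interpolation=3))
"
```

```text
(no output)
```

View pics/scene1.png

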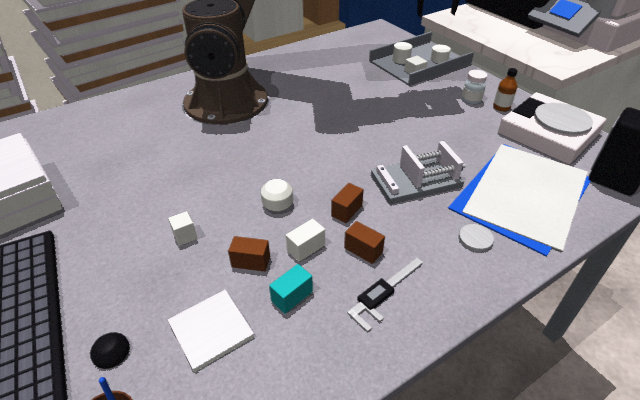

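View pics/c2.png

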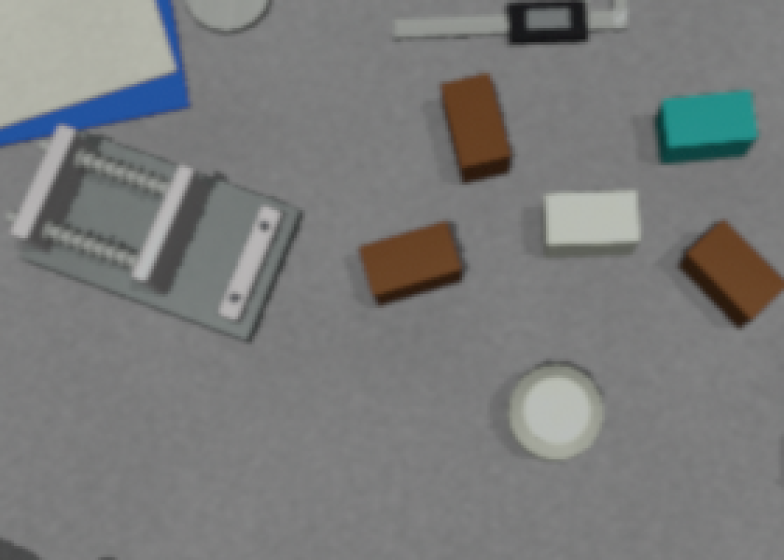

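The scene shows a white long block near (306,240), with a white short block at (182,228), a round core at (277,195), and brown and turquoise decoys. In the top view (crop scale 2.8, offset 140,100), the long block is at about (351,178). The stop bar, jaw and bracket are at left, tilted about 22°.

```bash
cat > s2.py <<'E'
from h import *
np.set_printoptions(precision=2,suppress=True)
p=read_camera("top"); q=read_camera("scene"); s=readout.state(); print(s["eef_pos"],s["tcp_rot"])
g=p["img"].astype(int)
def reg(u0,v0,u1,v1,th,name,z):
    m=np.zeros(g.shape[:2],np.uint8); m[v0:v1,u0:u1]=(g[v0:v1,u0:u1].min(2)>th)
    n,l,st,c=cv2.connectedComponentsWithStats(m); i=1+np.argmax(st[1:,4])
    pts=np.argwhere(l==i)[:,::-1]
    W=np.array([plane(p,u,z)[:2] for u in pts]).astype(np.float32)
    r=cv2.minAreaRect(W); print(name,len(pts),"rect",r,"mean",W.mean(0)); return W
b=g[170:195,325:375].min(2); print(b[::3,::5])
for th in (150,170,190):
    reg(325,160,375,197,th,"block",50)
    reg(214,170,244,218,th,"stop",36)
    reg(184,155,211,205,th,"jaw",80)
    reg(142,140,170,188,th,"bracket",70)
E
python3 s2.py
```

```text
[244.99 574.99 214.67] [-1.57 -0.   -0.4 ]
[[124 123 163 180 180 181 181 180 181 123]
 [124 120 161 181 179 181 180 180 181 122]
 [122 109 155 180 180 181 179 180 180 124]
 [118 105 151 179 180 180 180 180 180 123]
 [122 109 146 181 180 181 180 181 181 125]
 [121 109 145 178 178 178 178 172 169 123]
 [125 108  87  90  89  89  90  88  90 124]
 [124 116  96  93  98 103 106 106 117 125]
 [125 124 124 122 122 122 124 121 124 123]]
block 585 rect ((624.677001953125, -106.31595611572266), (38.6774787902832, 68.93762969970703), 7.460553169250488) mean [ 624.76 -106.11]
stop 257 rect ((570.98193359375, 149.57896423339844), (14.800901412963867, 88.68407440185547), 74.90963745117188) mean [570.86 149.71]
jaw 222 rect ((586.0401000976562, 206.34205627441406), (11.103520393371582, 88.14969635009766), 74.6091079711914) mean [585.43 206.52]
bracket 248 rect ((611.5048828125, 302.244384765625), (12.778987884521484, 87.49533081054688), 74.72050476074219) mean [610.75 302.45]
block 518 rect ((625.32958984375, -106.49980163574219), (34.685386657714844, 65.12740325927734), 4.995085716247559) mean [ 625
[... 194 characters left out ...]
91015625), (7.395852088928223, 85.01143646240234), 75.14373016357422) mean [585.65 206.22]
bracket 162 rect ((611.1083984375, 302.1559753417969), (8.85184097290039, 83.9219741821289), 75.42308807373047) mean [609.21 302.45]Traceback (most recent call last):
  File "s2.py", line 13, in <module>
    reg(325,160,375,197,th,"block",50)
    ~~~^^^^^^^^^^^^^^^^^^^^^^^^^^^^^^^
  File "s2.py", line 7, in reg
    n,l,st,c=cv2.connectedComponentsWithStats(m); i=1+np.argmax(st[1:,4])
                                                      ~~~~~~~~~^^^^^^^^^^
    return _wrapfunc(a, 'argmax', axis=axis, out=out, **kwds)
    return bound(*args, **kwds)
ValueError: attempt to get argmax of an empty sequence
```

```bash
cat > plan.py <<'E'
# plan.py x y z yawdeg open_cm n : n rows from the measured pose to target
from h import *; import sys
from scipy.spatial.transform import Rotation as Ro
x,y,z,yaw,op,n=map(float,sys.argv[1:]); n=int(n)
s=readout.state(); P=np.array(s["eef_pos"]); T=np.array([x,y,z])
R0=Ro.from_euler("xyz",s["tcp_rot"]); R1=Ro.from_euler("xyz",[-90,0,yaw],degrees=True)
rv=(R0.inv()*R1).as_rotvec(); print("start",P.round(1),R0.as_euler("xyz",degrees=True).round(1),"t",s["t"],"rv",np.degrees(rv).round(1))
for i in range(n):
    d=(R0*Ro.from_rotvec(rv*i/n)).inv().apply((T-P)/n)/10
    print([d.round(2).tolist(),np.degrees(rv/n).round(2).tolist(),op])
E
python3 plan.py 625 -106 150 -84 9.5 15
python3 - <<'E'
from h import *
p=read_camera("top"); m=p["img"].min(2)[160:197,325:375].astype(float); wt=np.clip((m-124)/56,0,1)
n,l,st,c=cv2.connectedComponentsWithStats((wt>.1).astype(np.uint8)); i=1+np.argmax(st[1:,4]); wt*=(l==i)
vu=np.argwhere(wt>0); W=np.array([plane(p,(u+325,v+160),50)[:2] for v,u in vu]); k=wt[wt>0]
mu=np.average(W,axis=0,weights=k); C=np.cov(W.T,aweights=k); e,V=np.linalg.eigh(C); print(mu,np.sqrt(12*e),np.degrees(np.arctan2(V[1],V[0])))
E
```

```text
start [245.  575.  214.7] [-90.   -0.  -23.1] t 0.9 rv [-0.  60.9 -0. ]
[[4.11, 0.43, -3.18], [-0.0, 4.06, -0.0], 9.5]
[[4.33, 0.43, -2.88], [-0.0, 4.06, -0.0], 9.5]
[[4.52, 0.43, -2.57], [-0.0, 4.06, -0.0], 9.5]
[[4.69, 0.43, -2.24], [-0.0, 4.06, -0.0], 9.5]
[[4.84, 0.43, -1.91], [-0.0, 4.06, -0.0], 9.5]
[[4.96, 0.43, -1.56], [-0.0, 4.06, -0.0], 9.5]
[[5.06, 0.43, -1.2], [-0.0, 4.06, -0.0], 9.5]
[[5.13, 0.43, -0.84], [-0.0, 4.06, -0.0], 9.5]
[[5.18, 0.43, -0.48], [-0.0, 4.06, -0.0], 9.5]
[[5.2, 0.43, -0.11], [-0.0, 4.06, -0.0], 9.5]
[[5.19, 0.43, 0.26], [-0.0, 4.06, -0.0], 9.5]
[[5.16, 0.43, 0.63], [-0.0, 4.06, -0.0], 9.5]
[[5.1, 0.43, 0.99], [-0.0, 4.06, -0.0], 9.5]
[[5.02, 0.43, 1.35], [-0.0, 4.06, -0.0], 9.5]
[[4.91, 0.43, 1.7], [-0.0, 4.06, -0.0], 9.5]
[ 624.96177424 -106.09948545] [38.64391501 68.2862502 ] [-173.70836343   96.29163657]
```

Request:
apply_moves(increments=[[[4.1, 0.4, -3.2], [0, 4, 0], 9.5], [[4.3, 0.4, -2.9], [0, 4, 0], 9.5], [[4.5, 0.4, -2.6], [0, 4, 0], 9.5], [[4.7, 0.4, -2.2], [0, 4, 0], 9.5], [[4.8, 0.4, -1.9], [0, 4, 0], 9.5]])

```text
t: 1.58
eef_pos: [372.8, 344.6, 194.1]
tcp_rot: [-1.568, 0.0, -0.757]
ft_force: [0.7, 0.8, 0.6]
opening: 0.996
```

Request:
apply_moves(increments=[[[5.0, 0.4, -1.6], [0, 4, 0], 9.5], [[5.1, 0.4, -1.2], [0, 4, 0], 9.5], [[5.1, 0.4, -0.8], [0, 4, 0], 9.5], [[5.2, 0.4, -0.5], [0, 4, 0], 9.5], [[5.2, 0.4, -0.1], [0, 4, 0], 9.5]])

```text
t: 2.2
eef_pos: [503.4, 108.9, 174.4]
tcp_rot: [-1.565, 0.001, -1.118]
ft_force: [0.1, 0.6, -1.1]
opening: 0.997
```

```bash
python3 plan.py 625 -106 130 -84 9.5 10
```

```text
start [503.4 108.9 174.4] [-89.7   0.  -64. ] t 2.2 rv [-0.3 20.  -0.1]
[[2.46, 0.44, 0.15], [-0.03, 2.0, -0.01], 9.5]
[[2.46, 0.44, 0.24], [-0.03, 2.0, -0.01], 9.5]
[[2.45, 0.44, 0.32], [-0.03, 2.0, -0.01], 9.5]
[[2.44, 0.44, 0.41], [-0.03, 2.0, -0.01], 9.5]
[[2.42, 0.44, 0.49], [-0.03, 2.0, -0.01], 9.5]
[[2.4, 0.44, 0.58], [-0.03, 2.0, -0.01], 9.5]
[[2.38, 0.44, 0.66], [-0.03, 2.0, -0.01], 9.5]
[[2.35, 0.44, 0.74], [-0.03, 2.0, -0.01], 9.5]
[[2.33, 0.44, 0.82], [-0.03, 2.0, -0.01], 9.5]
[[2.3, 0.44, 0.91], [-0.03, 2.0, -0.01], 9.5]
```

Tracking lag is small. On to above the block.

Request:
apply_moves(increments=[[[4.9, 0.9, 0.4], [0, 4, 0], 9.5], [[4.9, 0.9, 0.8], [0, 4, 0], 9.5], [[4.8, 0.9, 1.1], [0, 4, 0], 9.5], [[4.7, 0.9, 1.4], [0, 4, 0], 9.5], [[4.7, 0.9, 1.7], [0, 4, 0], 9.5]])

```text
t: 2.82
eef_pos: [632.5, -112.6, 129.1]
tcp_rot: [-1.563, 0.002, -1.48]
ft_force: [0.8, -0.5, -0.7]
opening: 1.001
```

```bash
python3 plan.py 625 -106 70 -83.7 9.5 5
python3 - <<'E'
from h import *
a=read_camera("scene"); b=read_camera("top"); 
o=np.hstack([cv2.resize(a["img"][130:330,200:400],(400,400)),cv2.resize(b["img"][90:290,250:450],(400,400))])
save({"img":o},"c3")
E
```

```text
start [ 632.5 -112.6  129.1] [-89.6   0.1 -84.8] t 2.825 rv [-0.4 -1.1 -0.1]
[[-0.14, 1.18, -0.15], [-0.09, -0.22, -0.02], 9.5]
[[-0.14, 1.18, -0.14], [-0.09, -0.22, -0.02], 9.5]
[[-0.14, 1.18, -0.14], [-0.09, -0.22, -0.02], 9.5]
[[-0.15, 1.18, -0.14], [-0.09, -0.22, -0.02], 9.5]
[[-0.15, 1.18, -0.14], [-0.09, -0.22, -0.02], 9.5]
```

View pics/c3.png

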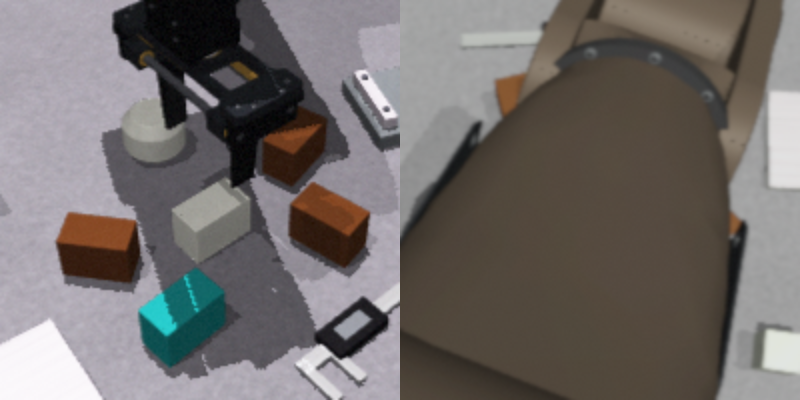

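The fingers straddle the long block in the scene crop (block centre at about (210,222)), and the neighbours are clear. Descending.

Request:
apply_moves(increments=[[[-0.3, 1.2, -0.3], [-0.2, -0.5, 0], 9.5], [[-0.2, 1.2, -0.2], [-0.2, -0.4, 0], 9.5], [[-0.1, 1.2, -0.1], [0, -0.2, 0], 9.5], [[-0.1, 1.2, -0.1], [0, 0, 0], 9.5], [[0, 0, 0], [0, 0, 0], 9.5]])

```text
t: 3.55
eef_pos: [623.6, -105.5, 76.3]
tcp_rot: [-1.573, 0.003, -1.458]
ft_force: [0.4, 0.1, 0.5]
opening: 0.997
```

```bash
python3 plan.py 625 -106 12 -83.7 9.5 5
```

```text
start [ 623.6 -105.5   76.3] [-90.1   0.2 -83.6] t 3.55 rv [ 0.1  0.1 -0.2]
[[0.02, 1.29, 0.03], [0.02, 0.03, -0.03], 9.5]
[[0.02, 1.29, 0.03], [0.02, 0.03, -0.03], 9.5]
[[0.02, 1.29, 0.03], [0.02, 0.03, -0.03], 9.5]
[[0.01, 1.29, 0.03], [0.02, 0.03, -0.03], 9.5]
[[0.01, 1.29, 0.03], [0.02, 0.03, -0.03], 9.5]
```

Request:
apply_moves(increments=[[[0, 1.5, 0], [0, 0, 0], 9.5], [[0, 1.5, 0], [0, 0, 0], 9.5], [[0, 1.5, 0.1], [0, 0, 0], 9.5], [[0, 1.5, 0], [0, 0, 0], 9.5], [[0, 0.5, 0], [0, 0, 0], 9.5]])

```text
t: 4.18
eef_pos: [624.8, -105.2, 6.8]
tcp_rot: [-1.572, 0.002, -1.458]
ft_force: [-0.6, 0.6, 1.0]
opening: 0.999
```

Request:
apply_moves(increments=[[[0, 0, 0], [0, 0, 0], 3.0], [[0, 0, 0], [0, 0, 0], 3.0], [[0, 0, 0], [0, 0, 0], 3.0], [[0, 0, 0], [0, 0, 0], 3.0], [[0, 0, 0], [0, 0, 0], 3.0]])

```text
t: 4.8
eef_pos: [625.4, -105.4, 7.8]
tcp_rot: [-1.57, 0.002, -1.458]
ft_force: [0.0, -0.5, -0.7]
opening: 0.527
```

Request:
apply_moves(increments=[[[0, 0, 0], [0, 0, 0], 3.0], [[0, 0, 0], [0, 0, 0], 3.0], [[0, 0, 0], [0, 0, 0], 3.0], [[0, 0, 0], [0, 0, 0], 3.0], [[0, 0, 0], [0, 0, 0], 3.0]])

```text
t: 5.42
eef_pos: [625.4, -105.4, 8.0]
tcp_rot: [-1.57, 0.002, -1.458]
ft_force: [-0.1, 0.5, -0.7]
opening: 0.424
```

Request:
apply_moves(increments=[[[0, -1, 0], [0, 0, 0], 3.0], [[0, -2.5, 0], [0, 0, 0], 3.0], [[0, -3, 0], [0, 0, 0], 3.0], [[0, -3, 0], [0, 0, 0], 3.0], [[0, -3, 0], [0, 0, 0], 3.0]])

```text
t: 6.05
eef_pos: [624.5, -105.4, 136.8]
tcp_rot: [-1.574, 0.003, -1.459]
ft_force: [-0.3, -0.4, -0.4]
opening: 0.417
```

```bash
python3 - <<'E'
from h import *
a=read_camera("scene"); save({"img":cv2.resize(a["img"][100:300,200:480],(700,500))},"c4")
E
python3 plan.py 562 121 110 -105 3 12
```

```text
start [ 626.  -105.7  141. ] [-89.9   0.1 -83.6] t 6.1 rv [-0.1 21.4 -0.1]
[[-1.94, 0.26, -0.32], [-0.01, 1.79, -0.01], 3.0]
[[-1.93, 0.26, -0.38], [-0.01, 1.79, -0.01], 3.0]
[[-1.91, 0.26, -0.44], [-0.01, 1.79, -0.01], 3.0]
[[-1.9, 0.26, -0.5], [-0.01, 1.79, -0.01], 3.0]
[[-1.88, 0.26, -0.56], [-0.01, 1.79, -0.01], 3.0]
[[-1.86, 0.26, -0.62], [-0.01, 1.79, -0.01], 3.0]
[[-1.84, 0.26, -0.67], [-0.01, 1.79, -0.01], 3.0]
[[-1.82, 0.26, -0.73], [-0.01, 1.79, -0.01], 3.0]
[[-1.8, 0.26, -0.79], [-0.01, 1.79, -0.01], 3.0]
[[-1.77, 0.26, -0.84], [-0.01, 1.79, -0.01], 3.0]
[[-1.75, 0.26, -0.9], [-0.01, 1.79, -0.01], 3.0]
[[-1.72, 0.26, -0.95], [-0.01, 1.79, -0.01], 3.0]
```

View pics/c4.png

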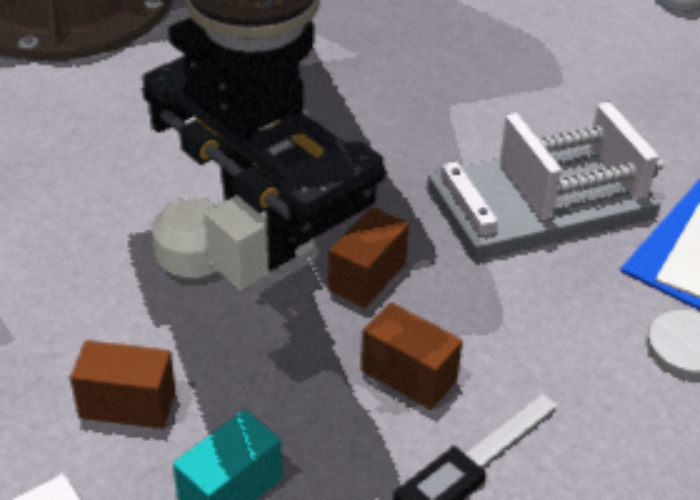

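Block is held (lifted, at (235,240) in the crop; opening 40 mm). Move toward the holder.

Request:
apply_moves(increments=[[[-2.3, 0.3, -0.4], [0, 2.2, 0], 3.0], [[-2.3, 0.3, -0.5], [0, 2.2, 0], 3.0], [[-2.3, 0.3, -0.5], [0, 2.2, 0], 3.0], [[-2.3, 0.3, -0.6], [0, 2.2, 0], 3.0], [[-2.2, 0.3, -0.7], [0, 2.2, 0], 3.0]])

```text
t: 6.72
eef_pos: [595.4, 8.9, 130.3]
tcp_rot: [-1.562, 0.001, -1.659]
ft_force: [0.8, -0.4, -0.3]
opening: 0.419
```

Request:
apply_moves(increments=[[[-2.2, 0.3, -0.8], [0, 2.2, 0], 3.0], [[-2.2, 0.3, -0.8], [0, 2.2, 0], 3.0], [[-2.2, 0.3, -0.9], [0, 2.2, 0], 3.0], [[-2.1, 0.3, -1.0], [0, 2.2, 0], 3.0], [[-2.0, 0.3, -1.1], [0, 1.6, 0], 3.0]])

```text
t: 7.35
eef_pos: [566.9, 126.0, 117.3]
tcp_rot: [-1.56, 0.003, -1.847]
ft_force: [-0.4, -0.0, -0.2]
opening: 0.419
```

```bash
python3 plan.py 566.5 133 75 -105 3 3
python3 - <<'E'
from h import *
a=read_camera("scene"); b=read_camera("top")
o=np.hstack([cv2.resize(a["img"][100:230,320:480],(480,390)),cv2.resize(b["img"][130:260,170:276],(318,390))])
save({"img":o},"c5")
E
```

```text
start [566.9 126.  117.3] [ -89.4    0.2 -105.8] t 7.35 rv [-0.6 -0.8 -0.2]
[[-0.22, 1.41, -0.09], [-0.21, -0.27, -0.06], 3.0]
[[-0.22, 1.41, -0.09], [-0.21, -0.27, -0.06], 3.0]
[[-0.22, 1.41, -0.08], [-0.21, -0.27, -0.06], 3.0]
```

View pics/c5.png

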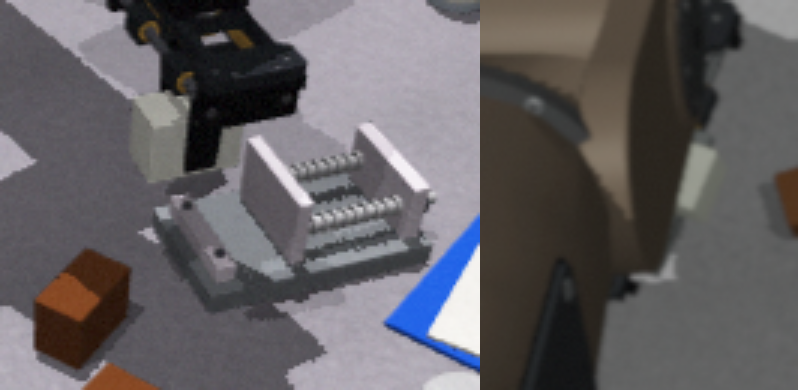

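Run:
```python
from h import *
from scipy.spatial.transform import Rotation as Ro
s=readout.state(); a=read_camera("scene"); R=Ro.from_euler("xyz",s["tcp_rot"]).as_matrix(); P=s["eef_pos"]
o=cv2.resize(a["img"][110:190,350:430],(640,640),interpolation=cv2.INTER_CUBIC)[:600]
L=[]
for dx in(35,-35):
    for dy in (8,-42):
        for dz in(20,-20): L.append(P+R@np.array([dx,dy,dz]))
uv=(proj(a,L)+.5-[350,110])*8
for i in range(8):
    for j in range(i):
        if bin(i^j).count("1")==1: cv2.line(o,tuple(uv[i].astype(int).tolist()),tuple(uv[j].astype(int).tolist()),(255,0,0),1)
save({"img":o},"c6")
```

```text
(no output)
```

View pics/c6.png

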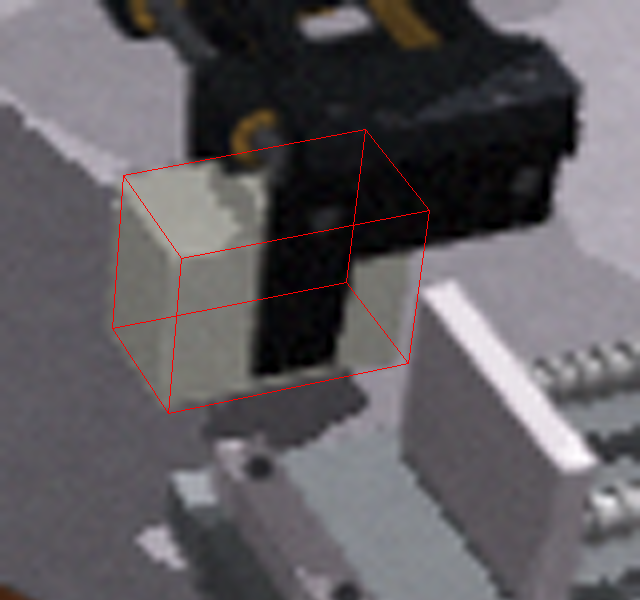

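The projected block model matches the held block within about 2 mm, so it is centred in the grip. Lowering in front of the jaw, with its bottom above the stop.

Request:
apply_moves(increments=[[[0, 1.5, -0.1], [-0.3, -0.4, -0.1], 3.0], [[0, 1.5, -0.1], [-0.2, -0.3, 0], 3.0], [[0, 1.5, 0], [0, 0, 0], 3.0], [[0, 1.2, 0], [0, 0, 0], 3.0], [[0, 0, 0], [0, 0, 0], 3.0]])

```text
t: 8.12
eef_pos: [565.4, 124.1, 55.5]
tcp_rot: [-1.57, 0.0, -1.832]
ft_force: [0.0, 1.3, -2.1]
opening: 0.418
```

```bash
python3 plan.py 574.2 162 51 -105 3 4
```

```text
start [565.4 124.1  55.5] [ -90.    0. -105.] t 8.125 rv [-0.  0. -0.]
[[-0.97, 0.11, -0.03], [-0.01, 0.01, -0.0], 3.0]
[[-0.97, 0.11, -0.03], [-0.01, 0.01, -0.0], 3.0]
[[-0.97, 0.11, -0.03], [-0.01, 0.01, -0.0], 3.0]
[[-0.97, 0.11, -0.03], [-0.01, 0.01, -0.0], 3.0]
```

Request:
apply_moves(increments=[[[-1, 0.2, 0], [0, 0, 0], 3.0], [[-1, 0.2, 0], [0, 0, 0], 3.0], [[-1, 0, 0], [0, 0, 0], 3.0], [[-1, 0, 0], [0, 0, 0], 3.0], [[-1, 0, 0], [0, 0, 0], 3.0]])

```text
t: 8.75
eef_pos: [579.7, 175.4, 52.3]
tcp_rot: [-1.569, 0.0, -1.832]
ft_force: [0.1, -7.1, -1.3]
opening: 0.421
```

Request:
apply_moves(increments=[[[-0.8, 0, 0], [0, 0, 0], 3.0], [[-0.7, 0, 0], [0, 0, 0], 3.0], [[-0.6, 0, 0], [0, 0, 0], 3.0], [[-0.5, 0, 0], [0, 0, 0], 3.0], [[0, 0, 0], [0, 0, 0], 3.0]])

```text
t: 9.38
eef_pos: [586.2, 199.8, 52.5]
tcp_rot: [-1.57, -0.006, -1.831]
ft_force: [-0.9, -8.4, 0.4]
opening: 0.422
```

```bash
cat > hy.py <<'E'
from h import *
s=readout.state(); d=s["eef_pos"][:2]-np.array([582,191]); c,n=np.cos(np.radians(75)),np.sin(np.radians(75))
f=s["ft_force"]; print("holder y",d@[c,n],"x",d@[n,-c],"z",s["eef_pos"][2],"rot",np.degrees(s["tcp_rot"]),"Fy",f[:2]@[c,n],"Fx",f[:2]@[n,-c],"Fz",f[2])
E
python3 hy.py
```

```text
holder y 9.54914960470127 x 1.82548013523583 z 52.49150396954873 rot [ -89.97899199   -0.34533276 -104.92363605] Fy -8.352720236792303 Fx 1.334815881604658 Fz 0.42651107994793724
```

Force 8.4 N implies about 35 mm jaw travel, which matches the pose (9.5 + 35 − 10 mm), so there is no slip. Lowering.

Request:
apply_moves(increments=[[[0, 0.6, 0], [0, 0, 0], 3.0], [[0, 0.6, 0], [0, 0, 0], 3.0], [[0, 0.5, 0], [0, 0, 0], 3.0], [[0, 0.3, 0], [0, 0, 0], 3.0], [[0, 0, 0], [0, 0, 0], 3.0]])

```text
t: 10.0
eef_pos: [585.9, 197.4, 33.4]
tcp_rot: [-1.571, -0.011, -1.832]
ft_force: [-0.5, -7.3, -1.1]
opening: 0.419
```

```bash
python3 hy.py
```

```text
holder y 7.194441450846862 x 2.1449873608755934 z 33.38130232789076 rot [ -90.02880434   -0.6517818  -104.9528517 ] Fy -7.131592475982767 Fx 1.410604390788194 Fz -1.0648314821629263
```

Request:
apply_moves(increments=[[[-0.05, 0.2, 0], [0, 0, 0], 3.0], [[-0.05, 0.2, 0], [0, 0, 0], 3.0], [[-0.05, 0.1, 0], [0, 0, 0], 3.0], [[-0.05, 0, 0], [0, 0, 0], 3.0], [[0, 0, 0], [0, 0, 0], 3.0]])

```text
t: 10.62
eef_pos: [585.9, 197.0, 29.2]
tcp_rot: [-1.573, -0.017, -1.833]
ft_force: [-0.5, -7.6, 0.7]
opening: 0.421
```

```bash
python3 hy.py
```

```text
holder y 6.7761514166506975 x 2.27020885503335 z 29.225794221726026 rot [ -90.13247115   -0.97432368 -105.00195695] Fy -7.464349153046198 Fx 1.5181337986023384 Fz 0.6840006110840889
```

Request:
apply_moves(increments=[[[0, 0.1, 0], [0, 0, 0], 3.0], [[0.15, 0.05, 0], [0, 0, 0], 3.0], [[0.15, 0, 0], [0, 0, 0], 3.0], [[0.15, 0, 0], [0, 0, 0], 3.0], [[0, 0, 0], [0, 0, 0], 3.0]])

```text
t: 11.25
eef_pos: [584.3, 191.0, 28.7]
tcp_rot: [-1.575, -0.022, -1.833]
ft_force: [-0.9, -6.7, 0.1]
opening: 0.416
```

```bash
python3 hy.py
```

```text
holder y 0.5908773435987424 x 2.248382104107999 z 28.656168172570226 rot [ -90.21817091   -1.23609829 -105.02277734] Fy -6.693813591269414 Fx 0.8325877831232087 Fz 0.1302661970929204
```

Request:
apply_moves(increments=[[[0, 0, 0], [0, 0, 0], 6], [[0, 0, 0], [0, 0, 0], 7], [[0, 0, 0], [0, 0, 0], 7], [[0, 0, 0], [0, 0, 0], 7], [[0, 0, 0], [0, 0, 0], 7]])

```text
t: 11.88
eef_pos: [584.7, 192.4, 29.0]
tcp_rot: [-1.574, -0.021, -1.832]
ft_force: [-0.5, 1.3, -0.5]
opening: 0.734
```

```bash
python3 hy.py
python3 - <<'E'
from h import *
a=read_camera("scene"); save({"img":cv2.resize(a["img"][110:210,350:480],(780,600),interpolation=3)},"c7")
E
```

```text
holder y 2.052003731435094 x 2.279461845809554 z 29.03656713620141 rot [ -90.16378347   -1.18968499 -104.98899962] Fy 1.144559103221361 Fx -0.8243417296680735 Fz -0.4512516396900071
```

View pics/c7.png

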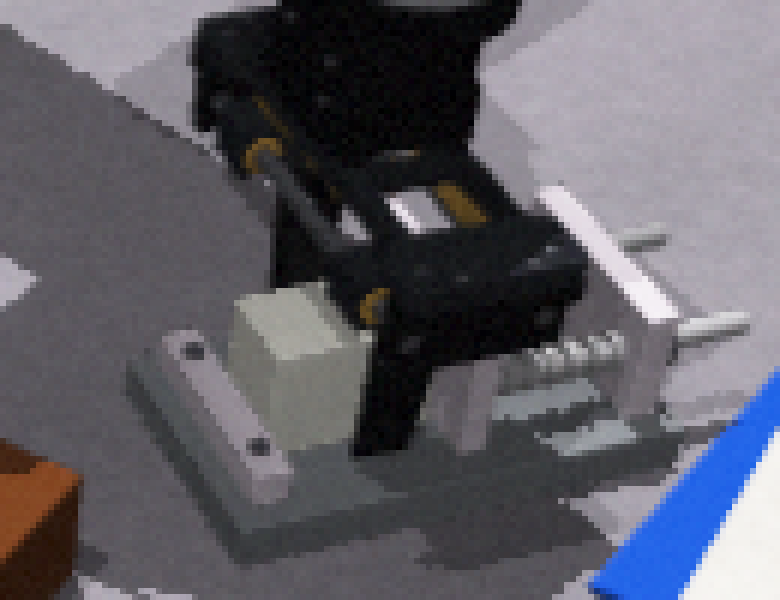

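The block sits on the bed at (300,370), against the stop, with the jaw behind it. Retreat upward.

Request:
apply_moves(increments=[[[0, -1, 0], [0, 0, 0], 7], [[0, -2, 0], [0, 0, 0], 7], [[0, -3, 0], [0, 0, 0], 7], [[0, -4, 0], [0, 0, 0], 7], [[0, -4, 0], [0, 0, 0], 7]])

```text
t: 12.55
eef_pos: [584.9, 194.8, 172.8]
tcp_rot: [-1.578, -0.023, -1.833]
ft_force: [-0.2, 0.2, 0.4]
opening: 0.74
```

Request:
apply_moves(increments=[[[4, -2, 0], [0, 0, 0], 7], [[5, -1, 0], [0, 0, 0], 7], [[5, 0, 0], [0, 0, 0], 7], [[5, 0, 0], [0, 0, 0], 7], [[5, 0, 0], [0, 0, 0], 7]])

```text
t: 13.18
eef_pos: [523.0, -39.7, 216.3]
tcp_rot: [-1.567, -0.019, -1.827]
ft_force: [1.2, -0.1, -0.7]
opening: 0.738
```

Run:
```python
from h import *
a=read_camera("scene"); b=read_camera("top")
for p in(a,b): 
    for d in nets.mark_of(p,"sample_center"): 
        X=w(p,d["point"])
        if X[1]>100: print(d["confidence"],X)
o=a["img"][110:210,350:480]; save({"img":np.hstack([cv2.resize(o,(500,385),interpolation=3),cv2.resize(b["img"][130:230,150:228],(300,385),interpolation=3)])},"c8")
g=b["img"].min(2).astype(int)
m=(g>150).astype(np.uint8); n,l,st,c=cv2.connectedComponentsWithStats(m[140:225,142:250])
for i in range(1,n):
    if st[i,4]<60: continue
    pts=np.argwhere(l==i)[:,::-1]+[142,140]
    print(c[i]+[142,140],[cv2.minAreaRect(np.array([plane(b,u,z)[:2] for u in pts],np.float32)) for z in(36,70,80)])
```

```text
0.84 [587.8567713  185.99698682  47.59904282]
0.79 [584.63784561 189.5934593   46.39461253]
[153.35422343 163.67847411] [((620.0097045898438, 317.67962646484375), (86.77156066894531, 47.72296905517578), 5.6140265464782715), ((611.3865966796875, 303.77801513671875), (83.4836196899414, 45.91463851928711), 5.614014625549316), ((608.8504638671875, 299.68927001953125), (82.51656341552734, 45.3828125), 5.614039897918701)]
[182.96741855 173.91729323] [((609.5741577148438, 266.2320251464844), (58.39265060424805, 96.4306411743164), 75.32795715332031), ((601.3465576171875, 254.27978515625), (56.18004608154297, 92.77668762207031), 75.32794952392578), ((598.9266967773438, 250.76446533203125), (55.529296875, 91.70201110839844), 75.32796478271484)]
[205.38512397 181.74214876] [((591.3092041015625, 201.64886474609375), (69.1527099609375, 41.67294692993164), 74.74836730957031), ((583.7737426757812, 192.14376831054688), (66.53240203857422, 40.09393310546875), 74.74845123291016), ((581.557373046875, 189.3482208251953), (65.7616958618164, 39.62950897216797), 74.74844360351562)]
```

View pics/c8.png

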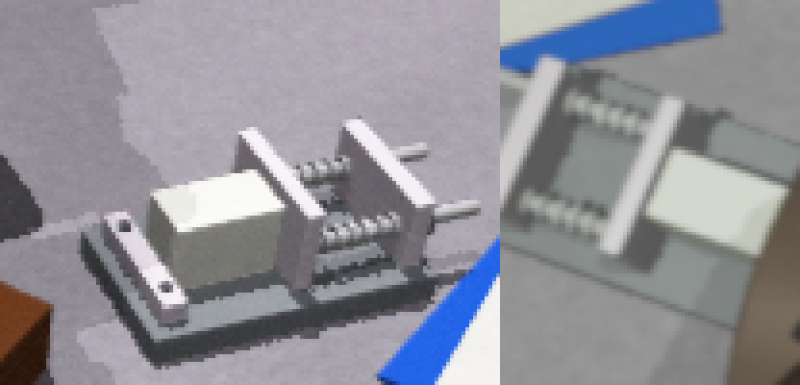

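The block is flat on the bed (centre about (583.8, 192.1), axis 74.7° against the holder's 75°), touching stop and jaw, and the arm is clear.

```bash
python3 -c "
from cell import env; print(env.job_done())"
```

```text
the job is handed in; nothing more can be done
None
```

The long white block is clamped in the sprung holder and the job is handed in, at about 13 s on the robot's clock. No verdict was reported.

I gripped the block across its width and pushed the jaw back about 35 mm with its end. I then lowered it onto the bed, backed it up to the stop, let go and moved the arm clear.

Last checks, from pictures taken after the arm was clear:

- **Position:** the top view puts the block's centre about 2 mm from the holder's origin.
- **Alignment:** its axis is at 74.7° against the holder's 75°.
- **Height:** the networks put its centre at 46–48 mm, against 45 mm for a block lying flat on the bed.
- **Contact:** in the pictures the stop and jaw both touch the block, and the arm touches nothing.

**Disagreement:** the network's centre from the scene camera differed by about 5 mm from the top-view edge measurement, close to its stated accuracy.

**Not measured:** I did not measure the jaw travel directly after release. I inferred it, about 25 mm, from the 70 mm block sitting between stop and jaw.

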